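# Sweep the potato slices off the chopping board into the baking dish

### The arm

A 6-joint arm with a two-finger parallel gripper is mounted at the origin on the work surface. World frame = base frame: x ahead of the robot, y to its left, z up, the work surface at z = 0. Lengths are in mm, angles in rad, forces in N, time in s.
With the tool pointing down it reaches from about 350 to 975 mm from the base axis. Payload 7.1 kg.
Tool frame: the origin (TCP) lies midway between the tips of the shut fingers; the grasp point (between the pads) lies 19 mm behind it; z points along the fingers, y is the line along which they close (so a half turn about z gives the same grasp; the last joint's range is limited). The gripper opens to 88 mm and grips with 3 to 60 N. Pads are 20 mm wide; open, the fingers measure 115 mm over their backs; the gripper's body (75 mm by 178 mm) begins 61 mm behind the grasp point.
Start: joints at [-1.181, 0.423, 1.63, -0, 1.089, -0.019], TCP at [248.458, -573.475, 222.675] pointing down, gripper open.
Joint ranges: [-3, 3], [-0.9, 2.11], [0.09, 2.58], [-1.31, 4.45], [0.11, 2.69], [-2.54, 2.54]. Speed limits (rad/s): [2.39, 2.39, 3.01, 3.14, 3.14, 3.14].

### API

Orientations are given as a rotation vector (axis times angle).
In Python, from workcell import ctrl gives the robot as it stands. The module is installed in compiled form; this text tells all that it offers.
- The arm moves only by the tool apply_moves, never from a script. Its argument "targets" is a list of rows, each a list of 3 entries, a list of its own where there are three numbers: the opening, from -1 (shut) to 1 (fully open), then the shift along the tool's x, y, z normalised to -1 to 1, where 1 is 5 cm, then the turn, a rotation vector about the tool's x, y, z normalised to -1 to 1, where 1 is 90 degrees. In form: [[jaw, [x, y, z], [wx, wy, wz]], ...]. A call has 1 to 8 rows; each row shifts and turns the commanded pose from where the row before left it, along the tool's axes as they then stand; what a row does not reach is not made up. A row lasts 1/8 s, in which the tool goes at most 62.5 mm and 10.7 degrees, less where a joint would pass 70% of its speed; a pose out of reach is approached as far as the arm can. A call with a number of a shift or a turn outside -1 to 1 is refused whole. A call with a gripper value outside its range is refused whole. The fingers move at their own pace and stop on an object; the grip force is fixed at half the most. Time passes only in rows, so rows that do not move let the fingers close. It gives the time, the measured TCP pose, the force, the opening and the grip force at its end, in the units of the state.
- ctrl.get_obs(): the state, without advancing time (a new reading comes with each control period).
- ctrl.get_image(name): name is "scene" or "top"; returns a dict with "pixels" (420x560x3 uint8, blue, green, red), "camera_matrix" (3x3 intrinsics, pixels), "view" (4x4, takes a point from world to camera coordinates). Camera axes: x right, y down, z forward; pixel columns grow to the right and rows downward; lengths in mm; the calibration is good to about 2 mm. A picture is of the moment at which its call begins. There is no depth.
- ctrl.close_job(): hands the job in; it is judged then, once.
Trained networks look in the newest picture that a camera, given by its name, has taken for a name from the list of things; names that differ only in an ending like _2 or _b are one class to them, and where a whole thing is asked for, a point or a joint stands for the part that bears it (a point fixed in the world has none). Each returns a list of dicts, best first, with "score" (0 to 1); they miss things now and then, are a little off and sometimes report something else, mostly with a low value. They report only what shows in the picture. A call takes as long as a camera call. They do not tell look-alikes from the thing itself.
- ctrl.masks_of(label, camera): "region" (420x560 bool, what is visible of it) and "bbox" ([left, top, right, bottom] in pixels, round what is visible of it).
- ctrl.pinpoint(label, camera): "xy" ([column, row] in pixels: a listed point, or the origin of a listed thing).
The state is a dict: "t": time; "qpos": joint angles; "qvel": joint speeds; "joint_torque": joint torques, N m; "ee_pos": TCP position; "orientation": TCP orientation; "ft_force": force on the tool from outside, world axes, zero at the start; "moment": the same for the moment, N m; "width": finger opening in mm; "grasp_force": force on a finger pad.
Only numpy, scipy, OpenCV 4.12 (cv2) and the standard library are available. Lean on these libraries where they do the work, as an engineer would, in place of code of your own. Each camera call takes 0.05 s, during which the arm holds its last target. There are 200 camera calls.

### The job

With your fingertips, sweep the three round potato slices off the chopping board into the oblong baking dish that stands against the board, without lifting or carrying any of them. Leave the uncut half potato and the salt pot on the board, and leave the dish, the round bowl and everything else where they are.

Things in the scene. Friction and masses are not known exactly. Their poses are not given: they have to be found in the camera images.
- board: chopping board, wood, fixed to the worktop: 320 mm along its x, 260 mm along its y, top 40 mm above the worktop, no rim. Origin: centre of its underside, on the worktop; z up. Its yaw is at most about 0.3 rad. The dish stands against one of its two y edges (+130 mm or -130 mm), the bowl beside the other; which is which varies
- dish: shallow oblong white ceramic baking dish, loose, 0.9 kg, open top: 250 mm along its x (plus a 22 mm lug at each x end), 150 mm along its y, 34 mm high, walls and floor 5 mm. Axes parallel to the board's, middles within 11 mm along x. Its long wall stands 3 to 7 mm from the board's edge, rim 6 mm below the board's top: what is pushed straight over the edge tips in. Origin: centre of its underside
- bowl: round white ceramic bowl, 130 mm across the rim, 60 mm high, loose, empty, at the board's other y edge; bystander. Origin: centre of its underside
- slice_1: potato slice: flat disc, pale with brown skin edge, 42 mm across, 12 mm thick, about 18 g, loose, flat on the board. Origin: centre of its underside at the start (it may turn over in falling). The slices and the half potato lie about 58 mm apart along the board's x, within 35 mm of the board's middle in y: each has its own clear lane to either y edge
- slice_2: potato slice: flat disc, pale with brown skin edge, 42 mm across, 12 mm thick, about 18 g, loose, flat on the board. Origin: centre of its underside at the start (it may turn over in falling). The slices and the half potato lie about 58 mm apart along the board's x, within 35 mm of the board's middle in y: each has its own clear lane to either y edge
- slice_3: potato slice: flat disc, pale with brown skin edge, 42 mm across, 12 mm thick, about 18 g, loose, flat on the board. Origin: centre of its underside at the start (it may turn over in falling). The slices and the half potato lie about 58 mm apart along the board's x, within 35 mm of the board's middle in y: each has its own clear lane to either y edge
- potato_half: uncut half potato standing on its cut face, brown skinned dome 50 mm across, 38 mm high, 60 g, loose, in one of the four lanes among the slices; bystander. Origin: centre of its underside
- salt_pot: small round steel salt pot with a knobbed lid, 36 mm across, 38 mm high with the knob, loose, on the strip of board at its +x edge, about 53 mm beyond the last lane in x; bystander. Origin: centre of its underside
- mug: blue mug, 80 mm across, 90 mm high, loose, on the worktop at the robot's right; bystander. Origin: centre of its underside
- oil: green glass bottle, 60 mm across, 200 mm high, loose, on the worktop at the robot's left; bystander. Origin: centre of its underside
Things that resemble listed ones, but are neither listed nor needed, are in the scene too. What is shaped like the slice_2 but blue or yellow is not meant.

How it is judged (in metres and radians):
At the end, for the whole second after the job is handed in: Each slice's centre is inside the dish (within 120 mm of its centre along its x, 70 mm along its y) and below its 34 mm rim, at rest (under 30 mm/s); the dish, bowl, half potato, salt pot, mug and bottle are within 20 mm of where they stood (x of slice_1 in the frame of dish between -0.12 and 0.12 m and y of slice_1 in the frame of dish between -0.07 and 0.07 m and z of slice_1 in the frame of dish between 0 and 0.034 m and linear speed of each of slice_1, slice_2, slice_3 below 0.03 m/s and x of slice_2 in the frame of dish between -0.12 and 0.12 m and y of slice_2 in the frame of dish between -0.07 and 0.07 m and z of slice_2 in the frame of dish between 0 and 0.034 m and x of slice_3 in the frame of dish between -0.12 and 0.12 m and y of slice_3 in the frame of dish between -0.07 and 0.07 m and z of slice_3 in the frame of dish between 0 and 0.034 m and distance of each of potato_half, salt_pot, dish, bowl, mug, oil from where it was at the start of the episode below 0.02 m); the robot touches nothing.
It fails at once if a slice is lifted or carried (more than 26 mm above the board) (height (world z) of any of slice_1, slice_2, slice_3 above 0.066 m).
It fails at once if the half potato or the salt_pot is shifted by more than 20 mm or tipped (distance of any of potato_half, salt_pot from where it was at the start of the episode above 0.02 m or angle between any of potato_half, salt_pot's own z axis and vertical above 0.3 rad).
It fails at once if the dish or the bowl is shifted by more than 20 mm or tipped (distance of any of dish, bowl from where it was at the start of the episode above 0.02 m or angle between any of dish, bowl's own z axis and vertical above 0.3 rad).
It fails at once if the mug or the bottle is shifted by more than 20 mm or tipped (distance of any of mug, oil from where it was at the start of the episode above 0.02 m or angle between any of mug, oil's own z axis and vertical above 0.3 rad).
It also fails if it takes over 58 s, if anything falls off the work surface, if the arm or the gripper's body presses on something with over 40 N, if the wrist force passes 120 N, or if a joint passes its speed limit or range.

## Working session

There is one attempt and no reset: what is moved stays moved. The work goes in short steps, Python scripts to look and compute and a tool call to move; the robot and the scene stay as the last step left them, time stands still between calls to the robot, and variables do not carry over. Pictures are saved under pics/ and viewed, at most 10 in all, crops included, and the job is handed in when it is done.

Besides the shell and the picture viewer there is one more tool, called after "Request:" in YAML: its name, and indented under it one key for each argument. apply_moves: Moves the arm, as the interface text tells. Scaled input: -1 to 1 covers 5 cm each way for a shift and 90 degrees each way for a turn. Its arguments: {"type":"object","properties":{"targets":{"type":"array"}},"required":["targets"]}

```bash
mkdir -p pics; cat > h.py <<'E'
import numpy as np,cv2
from workcell import ctrl
def shot(cam,name=None):
    im=ctrl.get_image(cam)
    if name: cv2.imwrite('pics/'+name,im['pixels'])
    return im
def px2w(im,uv,z):
    K=np.array(im['camera_matrix']);V=np.array(im['view']);R=V[:3,:3];t=V[:3,3]
    c=-R.T@t; d=R.T@np.linalg.inv(K)@np.array([uv[0],uv[1],1.])
    return c+d*(z-c[2])/d[2]
def w2px(im,p):
    K=np.array(im['camera_matrix']);V=np.array(im['view'])
    q=K@(V[:3,:3]@np.array(p,float)+V[:3,3]); return q[:2]/q[2]
E
python3 - <<'E'
from h import *
im=shot('top','top0.png'); im2=shot('scene','scene0.png')
s=ctrl.get_obs();print(s['t'],s['ee_pos'],s['orientation'],s['ft_force'],s['width'])
for l,z in [('board',0),('dish',0),('bowl',0),('slice_1',40),('potato_half',40),('salt_pot',40),('mug',0),('oil',0)]:
    for cam,i in(('top',im),('scene',im2)):
        for d in ctrl.pinpoint(l,cam):
            print(l,cam,round(d['score'],2),np.round(d['xy']),np.round(px2w(i,d['xy'],z)[:2],1))
E
```

```text
0.1 [ 248.26806599 -573.0274581   221.98642642] [-3.07486795e+00 -6.37441097e-01  4.37842276e-04] [ 0.44648048 -0.35052025  0.08574526] 87.93952681654858
board top 0.91 [262. 182.] [549.   41.4]
board top 0.66 [128. 212.] [461.5 463.7]
board scene 0.8 [295. 228.] [522.9  41.6]
board scene 0.54 [387. 144.] [448.2 460.1]
board scene 0.2 [277. 201.] [424.4  63.7]
dish top 0.91 [328. 175.] [ 568.7 -168.1]
dish scene 0.69 [233. 284.] [ 560.6 -173.7]
bowl top 0.68 [196. 195.] [511.7 250.9]
bowl scene 0.7 [347. 189.] [506.1 239.2]
bowl scene 0.27 [302. 229.] [534.1  54.9]
slice_1 top 0.72 [222. 260.] [301.2 161.9]
slice_1 top 0.7 [195. 283.] [233.5 243. ]
slice_1 top 0.63 [339. 243.] [ 343.2 -190.2]
slice_1 top 0.58 [198. 248.] [340.2 235.1]
slice_1 top 0.54 [269. 192.] [508.7  18.6]
slice_1 top 0.53 [265. 208.] [458.9  30.8]
slice_1 top 0.5 [264. 174.] [566.2  32.5]
slice_1 scene 0.78 [181. 229.] [ 378.6 -195.5]
slice_1 scene 0.74 [283. 221.] [510.2  13.9]
slice_1 scene 0.7 [283. 159.] [341.2 150.3]
slice_1 scene 0.7 [284. 137.] [271.9 210. ]
slice_1 scene 0.57 [276. 202.] [451.9  37.6]
slice_1 scene 0.53 [303. 228.] [558.5  37.7]
potato_half top 0.57 [266. 211.] [447.9  29.1]
potato_half top 0.52 [265. 153.] [633.2  28.3]
potato_half scene 0.66 [314. 250.] [622.9  14.2]
salt_pot top 0.58 [262. 138.] [684.3  36.7]
salt_pot scene 0.79 [334. 262.] [677.4  29.3]
mug top 0.64 [421. 188.] [ 517.1 -461.4]
mug scene 0.59 [110. 343.] [ 518.3 -456.1]
mug scene 0.15 [388. 144.] [448.8 463.8]
oil top 0.81 [130. 214.] [455.6 457.5]
oil top 0.32 [271. 191.] [520.6  13.6]
oil scene 0.76 [388. 145.] [451.2 461.1]
```

View pics/top0.png

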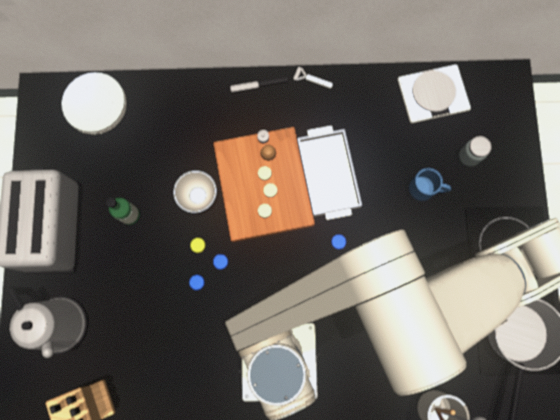

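View pics/scene0.png

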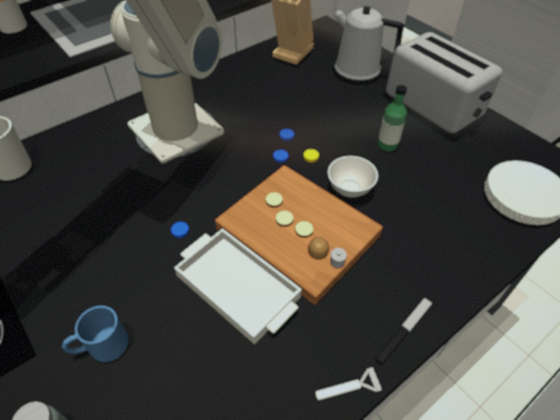

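The board is centred near (262,185) in the top view, with the dish on its right (world -y) at (328,175) and the bowl on the left. The pale slices are at (264,173), (270,190) and (265,211). The half potato is at (268,153) and the salt pot at (263,137). The blue and yellow discs at (338,242), (220,262), (196,282) and (197,245) lie on the worktop and are look-alikes, not meant. I'll measure precisely and enlarge a crop to confirm.

```bash
python3 - <<'E'
from h import *
for cam in('top','scene'):
    im=shot(cam); p=im['pixels']; hsv=cv2.cvtColor(p,cv2.COLOR_BGR2HSV)
    print(cam)
    for d in ctrl.masks_of('board',cam)[:1]:
        m=d['region'].astype(np.uint8); m=cv2.morphologyEx(m,cv2.MORPH_CLOSE,np.ones((15,15)))
        c=max(cv2.findContours(m,0,2)[0],key=cv2.contourArea)
        r=np.array([px2w(im,q[0],40)[:2] for q in c],np.float32)
        print('board rect',cv2.minAreaRect(r))
    for d in ctrl.masks_of('slice_1',cam):
        v,u=np.nonzero(d['region']); b=p[v,u].mean(0)
        print('slice',round(d['score'],2),np.round([u.mean(),v.mean()],1),np.round(px2w(im,(u.mean(),v.mean()),49)[:2],1),b.astype(int),len(u))
    for l,z in(('potato_half',55),('salt_pot',58),('dish',34),('bowl',50)):
      for d in ctrl.masks_of(l,cam)[:2]:
        v,u=np.nonzero(d['region']); c=cv2.findContours(d['region'].astype(np.uint8),0,2)[0]; c=max(c,key=cv2.contourArea)
        r=np.array([px2w(im,q[0],z)[:2] for q in c],np.float32)
        print(l,round(d['score'],2),np.round([u.mean(),v.mean()],1),np.round(px2w(im,(u.mean(),v.mean()),z)[:2],1),cv2.minAreaRect(r))
    if cam=='top': cv2.imwrite('pics/crop.png',cv2.resize(p[110:250,180:370],None,fx=4,fy=4,interpolation=2))
E
```

```text
top
board rect ((537.7962646484375, 36.05609130859375), (323.2830505371094, 260.7920837402344), 9.90977668762207)
slice 0.69 [197.5 244. ] [349.8 236.1] [ 84 219 217] 161
slice 0.67 [264.  172.4] [568.3  31.9] [195 231 232] 137
slice 0.65 [196.6 281.2] [238.2 238. ] [227 127  75] 144
slice 0.59 [220.2 260.8] [297.5 167.4] [234 134  82] 126
slice 0.56 [263.9 209.5] [451.2  33.8] [186 220 230] 177
slice 0.51 [338.2 240.9] [ 349.7 -188.2] [235 139  90] 127
slice 0.44 [123.1 209.7] [460.8 465.9] [60 81 61] 606
slice 0.42 [269.9 189.5] [513.6  14.7] [193 227 232] 155
potato_half 0.67 [267.7 152.2] [631.3  19.2] ((631.9117431640625, 19.724693298339844), (46.64210510253906, 51.85871124267578), 88.87488555908203)
dish 0.79 [328.5 172.1] [ 568.4 -168.6] ((572.64453125, -168.0408172607422), (293.4408874511719, 154.61328125), 10.16131591796875)
dish 0.64 [268.  152.4] [637.1  18.8] ((636.8807983398438, 20.306835174560547), (47.2945671081543, 49.1660041809082), 88.53821563720703)
bowl 0.92 [194.3 190.6] [515.5 247.4] ((515.576171875, 247.9592742919922), (124.15644836425781, 124.6495132446289), 2
[... 492 characters left out ...]
.81 [318.3 247.9] [631.7  19.5] ((630.382568359375, 20.613765716552734), (48.091976165771484, 58.933387756347656), 51.90018081665039)
salt_pot 0.63 [337.8 257.3] [679.5  35.3] ((680.6964111328125, 36.44810485839844), (33.79175567626953, 52.240203857421875), 47.349388122558594)
dish 0.61 [238.5 284.1] [ 585.9 -173.3] ((572.6114501953125, -172.23971557617188), (293.2380676269531, 162.48040771484375), 9.843167304992676)
dish 0.61 [284.  218.5] [502.4  23.3] ((502.24603271484375, 23.364578247070312), (39.86894989013672, 47.852638244628906), 51.82225036621094)
bowl 0.94 [352.1 175.5] [509.3 247.7] ((505.5038146972656, 249.01002502441406), (128.68902587890625, 146.521240234375), 13.99345874786377)
```

View pics/crop.png

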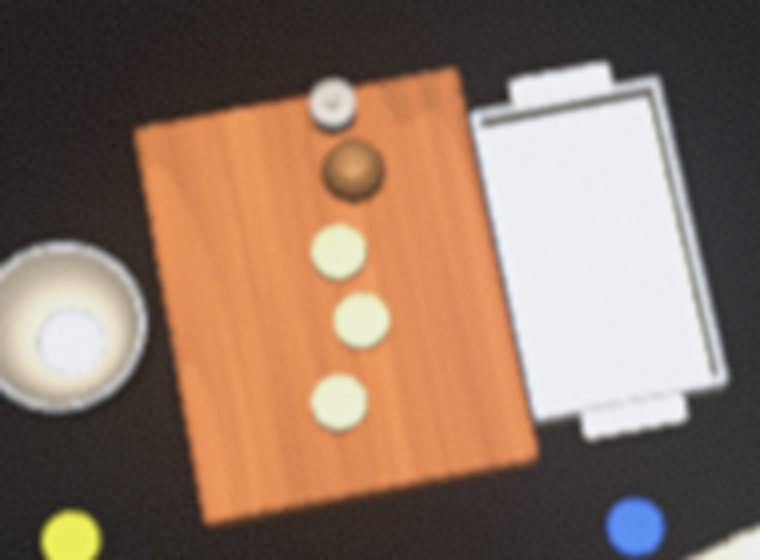

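The crop confirms three pale, brown-edged discs on the board. They line up along the board's x axis, as described, and the coloured look-alikes are off the board. The board is centred at (538,36) with yaw of about 9.9°, so tool y will lie along board x and the sweep goes along tool -x. I'll move above the board, then turn.

Request:
apply_moves:
  targets:
    - [-0.55,[0.68,-0.6,0],[0,0,0]]
    - [-0.55,[0.68,-0.6,0],[0,0,0]]
    - [-0.55,[0.68,-0.6,0],[0,0,0]]
    - [-0.55,[0.68,-0.6,0],[0,0,0]]
    - [-0.55,[0.68,-0.6,0],[0,0,0]]
    - [-0.55,[0.68,-0.6,0],[0,0,0]]
    - [-0.55,[0.68,-0.6,0],[0,0,0]]
    - [-0.55,[0.68,-0.6,0],[0,0,0]]

```text
t: 2.6
ee_pos: [403.2, -243.9, 222.9]
orientation: [3.076, 0.637, 0.001]
ft_force: [-0.2, 0.2, 0.4]
width: 20.0
grasp_force: 0.0
```

Request:
apply_moves:
  targets:
    - [-0.55,[0.68,-0.6,0],[0,0,0]]
    - [-0.55,[0.68,-0.6,0],[0,0,0]]
    - [-0.55,[0.68,-0.6,0],[0,0,0]]
    - [-0.55,[0.68,-0.6,0],[0,0,0]]
    - [-0.55,[0.68,-0.6,0],[0,0,0]]
    - [-0.55,[0.68,-0.6,0],[0,0,0]]
    - [-0.55,[0.68,-0.6,0],[0,0,0]]
    - [-0.55,[0.68,-0.6,0],[0,0,0]]

```text
t: 3.6
ee_pos: [557.4, 84.7, 222.8]
orientation: [3.076, 0.638, 0.001]
ft_force: [0.5, -0.5, -0.9]
width: 19.9
grasp_force: 0.0
```

Request:
apply_moves:
  targets:
    - [-0.55,[0,0,0],[0,0,-0.106]]
    - [-0.55,[0,0,0],[0,0,-0.106]]
    - [-0.55,[0,0,0],[0,0,-0.106]]
    - [-0.55,[0,0,0],[0,0,-0.106]]
    - [-0.55,[0,0,0],[0,0,-0.106]]
    - [-0.55,[0,0,0],[0,0,-0.106]]
    - [-0.55,[0,0,0],[0,0,-0.106]]
    - [-0.55,[0,0,0],[0,0,-0.106]]

```text
t: 4.6
ee_pos: [556.9, 83.2, 222.7]
orientation: [2.018, 2.408, 0.0]
ft_force: [-0.1, -0.3, 0.2]
width: 20.1
grasp_force: 0.0
```

```bash
cat >> h.py <<'E'
from scipy.spatial.transform import Rotation as Ro
B=np.array([538.,36.]);A=np.radians(9.9)
def tob(p): d=np.array(p[:2])-B; return np.array([d[0]*np.cos(A)+d[1]*np.sin(A),-d[0]*np.sin(A)+d[1]*np.cos(A)])
def rep():
    s=ctrl.get_obs();R=Ro.from_rotvec(s['orientation']).as_matrix()
    print('t',s['t'],'board',tob(s['ee_pos']).round(1),'z',round(s['ee_pos'][2],1),'tooly deg',np.degrees(np.arctan2(R[1,1],R[0,1])).round(2),'tz',R[:,2].round(3),'w',round(s['width'],1),'F',np.round(s['ft_force'],1),'q',np.round(s['qpos'],2))
E
python3 - <<'E'
from h import *
rep()
im=ctrl.get_image('top')
for n,p in dict(s1=(568,31),s2=(513,15),s3=(450,33.5),pot=(631.5,19.5),salt=(680,36),dish=(571,-169)).items(): print(n,tob(p).round(1))
E
```

```text
t 4.6 board [26.7 43.3] z 222.7 tooly deg 10.06 tz [ 0.  0. -1.] w 20.1 F [-0.1 -0.3  0.2] q [ 0.13  0.33  1.77  0.    1.04 -0.05]
s1 [ 28.7 -10.1]
s2 [-28.2 -16.4]
s3 [-87.1  12.7]
pot [ 89.3 -32.3]
salt [139.9 -24.4]
dish [  -2.7 -207.6]
```

Request:
apply_moves:
  targets:
    - [-0.55,[0,0.04,0.7],[0,0,0]]
    - [-0.55,[0,0,0.7],[0,0,0]]
    - [-0.55,[0,0,0.7],[0,0,0]]
    - [-0.55,[0,0,0.7],[0,0,0]]
    - [-0.55,[0,0,0.5],[0,0,0]]
    - [-0.55,[0,0,0.25],[0,0,0]]
    - [-0.55,[0,0,0],[0,0,0]]

```text
t: 5.52
ee_pos: [558.5, 83.5, 44.7]
orientation: [-2.026, -2.4, 0.001]
ft_force: [-1.0, 0.3, 0.6]
width: 19.8
grasp_force: 0.0
```

Request:
apply_moves:
  targets:
    - [-0.55,[-0.2,0,0],[0,0,0]]
    - [-0.55,[-0.2,0,0],[0,0,0]]
    - [-0.55,[-0.2,0,0],[0,0,0]]
    - [-0.55,[-0.3,0,0],[0,0,0]]
    - [-0.55,[-0.3,0,0],[0,0,0]]
    - [-0.55,[-0.3,0,0],[0,0,0]]
    - [-0.55,[-0.3,0,0],[0,0,0]]
    - [-0.55,[-0.3,0,0],[0,0,0]]

```text
t: 6.52
ee_pos: [576.7, -21.0, 45.1]
orientation: [-2.025, -2.402, 0.0]
ft_force: [-0.0, 1.0, 0.1]
width: 20.0
grasp_force: 0.2
```

```bash
python3 - <<'E'
from h import *
rep()
im=shot('scene'); cv2.imwrite('pics/s1.png',cv2.resize(im['pixels'][120:340,160:400],None,fx=2.5,fy=2.5))
E
```

```text
t 6.525 board [ 28.3 -62.8] z 45.1 tooly deg 9.74 tz [-0.  0. -1.] w 20.0 F [-0.   1.   0.1] q [-0.06  0.61  1.83  0.    0.7  -0.23]
```

View pics/s1.png

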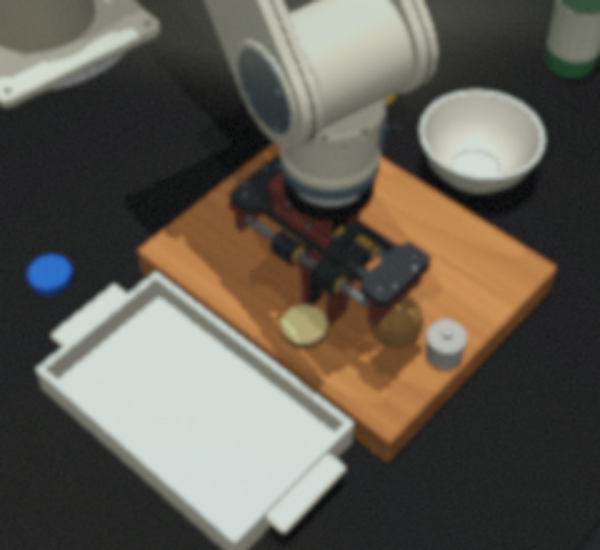

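The slice, at (303,325) in the crop, is being pushed squarely ahead of the fingertips. The half potato and salt pot are undisturbed, so I'll push it over the edge.

Request:
apply_moves:
  targets:
    - [-0.55,[-0.3,0,0],[0,0,0]]
    - [-0.55,[-0.35,0,0],[0,0,0]]
    - [-0.55,[-0.4,0,0],[0,0,0]]
    - [-0.55,[-0.4,0,0],[0,0,0]]
    - [-0.55,[-0.15,0,0],[0,0,0]]
    - [-0.55,[0,0,0],[0,0,0]]

```text
t: 7.32
ee_pos: [590.1, -99.4, 45.1]
orientation: [-2.026, -2.401, -0.0]
ft_force: [-0.1, -0.7, 0.9]
width: 19.7
grasp_force: 0.0
```

```bash
python3 - <<'E'
from h import *
rep()
im=shot('scene'); cv2.imwrite('pics/s1b.png',cv2.resize(im['pixels'][120:340,160:400],None,fx=2.5,fy=2.5))
E
```

```text
t 7.325 board [  28.  -142.4] z 45.1 tooly deg 9.68 tz [-0.  0. -1.] w 19.7 F [-0.1 -0.7  0.9] q [-0.19  0.63  1.78  0.    0.73 -0.36]
```

View pics/s1b.png

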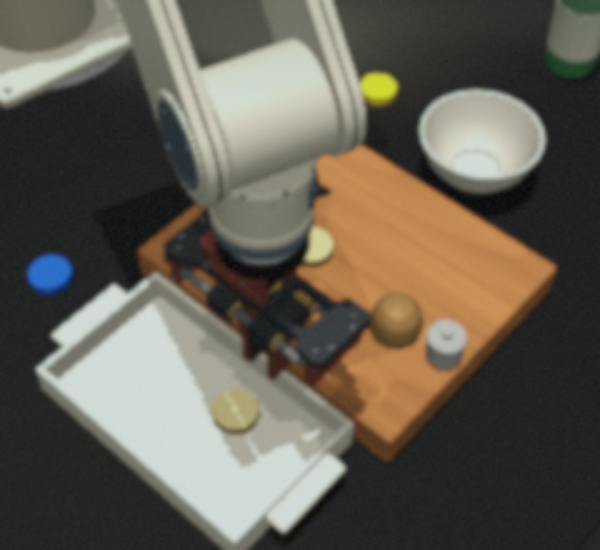

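Slice 1 lies flat in the dish at about (235,410), and nothing else has moved. Next is slice 2: rise, go back, shift one lane and lower.

Request:
apply_moves:
  targets:
    - [-0.55,[0,0,-0.6],[0,0,0]]
    - [-0.55,[0,0,-0.6],[0,0,0]]
    - [-0.55,[0.61,-0.19,0],[0,0,0]]
    - [-0.55,[0.61,-0.19,0],[0,0,0]]
    - [-0.55,[0.61,-0.19,0],[0,0,0]]
    - [-0.55,[0.61,-0.19,0],[0,0,0]]
    - [-0.55,[0.61,-0.19,0],[0,0,0]]
    - [-0.55,[0.61,-0.19,0],[0,0,0]]

```text
t: 8.38
ee_pos: [502.1, 73.4, 105.3]
orientation: [-2.024, -2.403, -0.0]
ft_force: [-0.1, -0.7, 0.0]
width: 19.6
grasp_force: 0.0
```

Request:
apply_moves:
  targets:
    - [-0.55,[0,0,0],[0,0,0]]
    - [-0.55,[0,0,0.5],[0,0,0]]
    - [-0.55,[0,0,0.5],[0,0,0]]
    - [-0.55,[0,0,0.2],[0,0,0]]
    - [-0.55,[0,0,0],[0,0,0]]

```text
t: 9.0
ee_pos: [502.8, 71.6, 44.8]
orientation: [-2.025, -2.401, 0.001]
ft_force: [-0.0, -0.2, 0.4]
width: 19.6
grasp_force: 0.0
```

```bash
python3 -c "
from h import *
rep()"
```

```text
t 9.0 board [-28.5  41.1] z 44.8 tooly deg 9.73 tz [-0.001 -0.    -1.   ] w 19.6 F [-0.  -0.2  0.4] q [ 0.12  0.54  1.98 -0.    0.62 -0.05]
```

Request:
apply_moves:
  targets:
    - [-0.55,[-0.2,0,0],[0,0,0]]
    - [-0.55,[-0.2,0,0],[0,0,0]]
    - [-0.55,[-0.2,0,0],[0,0,0]]
    - [-0.55,[-0.25,0,0],[0,0,0]]
    - [-0.55,[-0.3,0,0],[0,0,0]]
    - [-0.55,[-0.3,0,0],[0,0,0]]
    - [-0.55,[-0.3,0,0],[0,0,0]]
    - [-0.55,[-0.3,0,0],[0,0,0]]

```text
t: 10.0
ee_pos: [520.5, -30.2, 45.1]
orientation: [-2.025, -2.402, 0.0]
ft_force: [1.3, -0.1, 0.2]
width: 19.8
grasp_force: 0.1
```

Request:
apply_moves:
  targets:
    - [-0.55,[-0.3,0,0],[0,0,0]]
    - [-0.55,[-0.35,0,0],[0,0,0]]
    - [-0.55,[-0.4,0,0],[0,0,0]]
    - [-0.55,[-0.4,0,0],[0,0,0]]
    - [-0.55,[-0.17,0,0],[0,0,0]]
    - [-0.55,[0,0,0],[0,0,0]]

```text
t: 10.75
ee_pos: [534.0, -109.6, 45.1]
orientation: [-2.026, -2.401, -0.0]
ft_force: [-0.0, 0.4, 0.2]
width: 19.3
grasp_force: 0.0
```

```bash
python3 - <<'E'
from h import *
rep()
im=shot('scene'); cv2.imwrite('pics/s2b.png',cv2.resize(im['pixels'][120:340,160:400],None,fx=2.5,fy=2.5))
E
```

```text
t 10.75 board [ -28.9 -142.7] z 45.1 tooly deg 9.68 tz [ 0.  0. -1.] w 19.3 F [-0.   0.4  0.2] q [-0.22  0.58  1.9   0.    0.66 -0.39]
```

View pics/s2b.png

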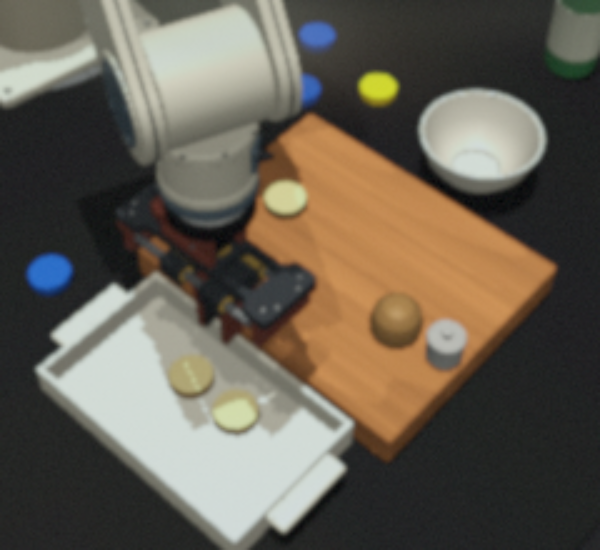

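Slice 2 is in the dish too, at about (190,375). Slice 3 is next.

Request:
apply_moves:
  targets:
    - [-0.55,[0,0,-0.7],[0,0,0]]
    - [-0.55,[0.59,-0.165,-0.5],[0,0,0]]
    - [-0.55,[0.59,-0.165,0],[0,0,0]]
    - [-0.55,[0.59,-0.165,0],[0,0,0]]
    - [-0.55,[0.59,-0.165,0],[0,0,0]]
    - [-0.55,[0.59,-0.165,0],[0,0,0]]
    - [-0.55,[0.59,-0.165,0],[0,0,0]]
    - [-0.55,[0.59,-0.165,0],[0,0,0]]

```text
t: 11.8
ee_pos: [441.3, 86.2, 105.2]
orientation: [-2.024, -2.403, 0.0]
ft_force: [-1.4, 0.5, 0.2]
width: 20.0
grasp_force: 0.0
```

Request:
apply_moves:
  targets:
    - [-0.55,[0,0,0],[0,0,0]]
    - [-0.55,[0,0,0.5],[0,0,0]]
    - [-0.55,[0,0,0.5],[0,0,0]]
    - [-0.55,[0,0,0.2],[0,0,0]]
    - [-0.55,[0,0,0],[0,0,0]]

```text
t: 12.42
ee_pos: [442.0, 84.5, 44.8]
orientation: [-2.025, -2.401, 0.002]
ft_force: [0.3, 0.4, -0.1]
width: 19.6
grasp_force: 0.0
```

```bash
python3 -c "
from h import *
rep()"
```

```text
t 12.425 board [-86.3  64.3] z 44.8 tooly deg 9.73 tz [-0.001 -0.    -1.   ] w 19.6 F [ 0.3  0.4 -0.1] q [ 0.16  0.49  2.11 -0.    0.55 -0.01]
```

Request:
apply_moves:
  targets:
    - [-0.55,[-0.2,0,0],[0,0,0]]
    - [-0.55,[-0.2,0,0],[0,0,0]]
    - [-0.55,[-0.2,0,0],[0,0,0]]
    - [-0.55,[-0.25,0,0],[0,0,0]]
    - [-0.55,[-0.3,0,0],[0,0,0]]
    - [-0.55,[-0.3,0,0],[0,0,0]]
    - [-0.55,[-0.3,0,0],[0,0,0]]
    - [-0.55,[-0.3,0,0],[0,0,0]]

```text
t: 13.42
ee_pos: [459.6, -17.3, 45.1]
orientation: [-2.025, -2.402, 0.0]
ft_force: [0.1, 0.3, 0.5]
width: 19.4
grasp_force: 0.1
```

Request:
apply_moves:
  targets:
    - [-0.55,[-0.3,0,0],[0,0,0]]
    - [-0.55,[-0.3,0,0],[0,0,0]]
    - [-0.55,[-0.35,0,0],[0,0,0]]
    - [-0.55,[-0.4,0,0],[0,0,0]]
    - [-0.55,[-0.4,0,0],[0,0,0]]
    - [-0.55,[-0.34,0,0],[0,0,0]]
    - [-0.55,[0,0,0],[0,0,0]]

```text
t: 14.3
ee_pos: [477.5, -120.4, 45.2]
orientation: [2.027, 2.4, 0.0]
ft_force: [0.4, -1.0, -1.2]
width: 19.9
grasp_force: 0.0
```

Request:
apply_moves:
  targets:
    - [-0.55,[0,0,-0.6],[0,0,0]]
    - [-0.55,[0,0,-0.8],[0,0,0]]
    - [-0.55,[0.4,0,-0.8],[0,0,0]]
    - [-0.55,[0.5,0,-0.8],[0,0,0]]
    - [-0.55,[0.5,0,-0.5],[0,0,0]]
    - [-0.55,[0.5,0,0],[0,0,0]]
    - [-0.55,[0,0,0],[0,0,0]]
    - [-0.55,[0,0,0],[0,0,0]]

```text
t: 15.3
ee_pos: [460.9, -25.6, 219.9]
orientation: [-2.024, -2.403, 0.001]
ft_force: [0.9, -0.2, 0.2]
width: 19.9
grasp_force: 0.0
```

```bash
python3 - <<'E'
from h import *
rep()
im=shot('scene'); cv2.imwrite('pics/end.png',cv2.resize(im['pixels'][120:340,160:400],None,fx=2.5,fy=2.5))
for d in ctrl.masks_of('slice_1','scene'):
    v,u=np.nonzero(d['region']); w=px2w(im,(u.mean(),v.mean()),12)
    print(round(d['score'],2),[u.mean().round(),v.mean().round()],(tob(w)-[-2.7,-208]).round(1))
for l,z in(('dish',34),('potato_half',55),('salt_pot',58)):
    for d in ctrl.masks_of(l,'scene')[:1]:
        v,u=np.nonzero(d['region']);print(l,px2w(im,(u.mean(),v.mean()),z)[:2].round(1))
E
```

```text
t 15.3 board [-86.6 -47.4] z 219.9 tooly deg 9.79 tz [-0.001 -0.    -1.   ] w 19.9 F [ 0.9 -0.2  0.2] q [-0.08  0.19  1.98 -0.    0.98 -0.25]
0.71 [np.float64(311.0), np.float64(155.0)] [-142.7  442.7]
0.64 [np.float64(236.0), np.float64(270.0)] [-27.5  24.2]
0.6 [np.float64(253.0), np.float64(284.0)] [28.8 24.1]
0.56 [np.float64(220.0), np.float64(256.0)] [-84.1  26.2]
0.51 [np.float64(179.0), np.float64(230.0)] [-216.3   14.2]
dish [ 588.7 -175.2]
potato_half [631.   19.8]
salt_pot [678.2  35.1]
```

View pics/end.png

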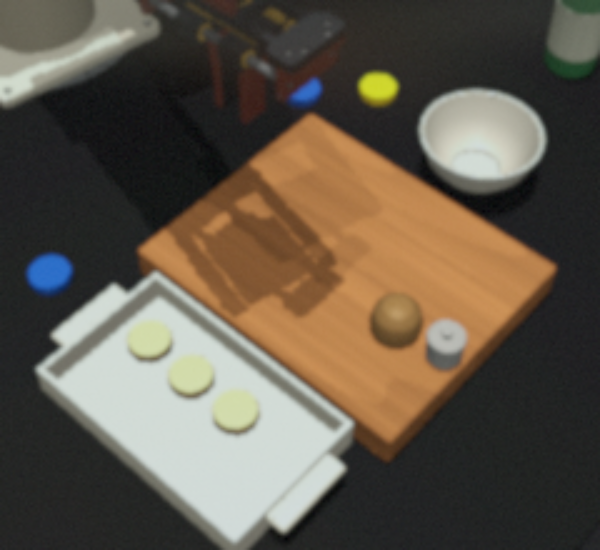

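All three slices lie flat in the dish, at (150,338), (190,375) and (235,410). The half potato, salt pot, dish and bowl haven't moved, and the arm is clear.

```bash
python3 -c "
from workcell import ctrl
print(ctrl.close_job())"
```

```text
the job is handed in; nothing more can be done
None
```

All three potato slices were swept into the baking dish and lie flat there; the last picture showed everything else in view still in place, and the job is handed in (about 15 s used, no verdict returned).

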